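Stand and square a slumped row of cabinet panels

ROBOT

A 6-joint arm with a two-finger parallel gripper is mounted at the origin on the work surface. World frame = base frame: x ahead of the robot, y to its left, z up, the work surface at z = 0. Lengths are in m, angles in rad, forces in N, time in s.
With the tool pointing down it reaches from about 0.3 to 0.775 m from the base axis. Payload 14.6 kg.
Tool frame: the origin (TCP) lies between the finger pads; the fingertips stand 14 mm ahead of it and the grasp point (between the pads) lies 5 mm behind it; z points along the fingers, y is the line along which they close (so a half turn about z gives the same grasp; the last joint's range is limited). The gripper opens to 94 mm and grips with 3 to 60 N. Pads are 16 mm wide; open, the fingers measure 119 mm over their backs; the gripper's body (75 mm by 177 mm) begins 78 mm behind the grasp point.
Start: joints at [-1.246, 0.3, 1.521, -0, 1.321, -0.067], TCP at [0.21, -0.508, 0.188] pointing down, gripper open.
Joint ranges: [-3.03, 3.03], [-0.79, 2.21], [0.23, 2.52], [-1.04, 4.18], [0, 3.07], [-2.55, 2.55]. Speed limits (rad/s): [2.22, 2.22, 2.57, 3.14, 3.14, 3.14].

INTERFACE

Orientations are given as [roll, pitch, yaw] about the fixed x, y, z axes, in that order (R = Rz(yaw) Ry(pitch) Rx(roll)).
In Python, from station import ctrl gives the robot as it stands. The module is installed in compiled form; this text tells all that it offers.
- The arm moves only by the tool move_arm, never from a script. Its argument "targets" is a list of rows, each a list of 7 numbers: the opening, from -1 (shut) to 1 (fully open), then the shift along the tool's x, y, z in units of 50 mm (1.0 is 50 mm), then the turn, a rotation vector about the tool's x, y, z in rad. A call has 1 to 12 rows; each row is the pose to reach, as a shift and turn from the pose commanded when the call began, along the tool's axes at that moment; what a row does not reach only later rows make up. A row lasts 1/10 s, in which the tool goes at most 50 mm and 8.59 degrees, less where a joint would pass 70% of its speed; a pose out of reach is approached as far as the arm can. A call with a gripper value outside its range is refused whole. The fingers move at their own pace and stop on an object; "grip_force" is the grip in N (left out, the last holds). Time passes only in rows, so rows that repeat a pose let the fingers close. It gives the time, the measured TCP pose, the force, the opening and the grip force at its end, in the units of the state.
- ctrl.get_obs(): the state, without advancing time (a new reading comes with each control period).
- ctrl.camera(name): name is "scene" or "top" or "wrist"; returns (picture, depth): 480x640x3 uint8, red, green, blue; 480x640 float32, m along the optical axis (not along the pixel's ray), 0 where there is no reading.
- ctrl.camera_params(name): a dict with "intrinsics" (3x3 intrinsics, pixels), "rvec" (rotation vector, rad) and "tvec" (3), from world to camera coordinates, as OpenCV has them; the wrist camera has in their place "T_tool_cam" (4x4, takes a point from camera to tool coordinates, whose origin is the TCP and whose axes are the flange's). Camera axes: x right, y down, z forward; pixel columns grow to the right and rows downward; lengths in m; the calibration is good to about 2 mm. A picture is of the moment at which its call begins: read the wrist's pose just before it. camera_params takes no time and is no camera call.
- ctrl.hand_in(): hands the job in; it is judged then, once.
Trained networks look in the newest picture that a camera, given by its name, has taken for a name from the list of things; names that differ only in an ending like _2 or _b are one class to them, and where a whole thing is asked for, a point or a joint stands for the part that bears it (a point fixed in the world has none). Each returns a list of dicts, best first, with "score" (0 to 1); they miss things now and then, are a little off and sometimes report something else, mostly with a low value. They report only what shows in the picture. A call takes as long as a camera call. They do not tell look-alikes from the thing itself.
- ctrl.cut_out(camera, target): "region" (480x640 bool, what is visible of it) and "point" ([column, row] in pixels, amid what is visible of it).
- ctrl.tip_of(camera, target): "point" ([column, row] in pixels: a listed point, or the origin of a listed thing).
The state is a dict: "time_s": time; "qpos": joint angles; "joint_vel": joint speeds; "tau": joint torques, N m; "ee_pos": TCP position; "eef_rot": TCP orientation; "force": force on the tool from outside, world axes, zero at the start; "moment": the same for the moment, N m; "grip_width": finger opening in m; "grip_force": force on a finger pad.
Only numpy, scipy, OpenCV 4.12 (cv2) and the standard library are available. Lean on these libraries where they do the work, as an engineer would, in place of code of your own. Each camera call takes 0.05 s, during which the arm holds its last target. There are 200 camera calls.

TASK

The four loudspeaker cabinet panels in the rack have slumped against the backstop. Stand the whole row upright against the backstop with the sliding keeper left snug behind it so that it cannot slip again, and square the panels so that all four sit flush against the side fence. Do not disturb the other things on the bench.

Things in the scene. Friction and masses are not known exactly. Their poses are not given: they have to be found in the camera images.
- rack: Fixed aluminium panel rack. Origin at its underside on the bench, z up: x across the row towards the side fence, y along the row towards the backstop. Base plate 8 mm thick, from x = -110 to +95 and y = -150 to +100 mm; two struts behind the backstop reach y = +130. The -x side (panel ends) and the top are open.
- backstop (a point): Middle of the top edge of the backstop's inner face: an upright plate across the rack's +y end, inner face at rack y = +90 mm, 155 mm wide (x = -60 to +95), top 118 mm above the bench.
- fence (a point): Middle of the top edge of the side fence's inner face: an upright plate along the rack's +x side, inner face at rack x = +85 mm, from y = -65 to +90, top 68 mm above the bench.
- keeper (a joint): Sliding steel keeper on the rack's base, m: 0 = farthest from the backstop, grows along rack +y, end stop 0.10. Its pushing face (110 mm wide centred on x = 0, top 60 mm above the bench) is at rack y = -70 mm + joint value: it meets a fully upright row at 0.088. Slides stiffly (about 3 N, more at speed) and stays where left.
- keeper_tab (a point): Top centre of the keeper's upright grip tab, 95 mm above the bench, moves with the keeper. Tab 40 mm wide (rack x), 14 mm thick (rack y), free above 20 mm over the bench; its centre is 47 mm behind the pushing face (30 mm gap to the 10 mm thick face plate). Can be pinched from above or pushed on its back.
- panel1: Black-faced wooden cabinet panel, bare wood edges, 160 (x) x 18 (y) x 100 (z) mm, 0.2 kg, loose; the one nearest the backstop. Origin at its centre; x along its width, y through its thickness, z up when upright. Starts leaning 20 degrees, top towards the backstop, foot slipped out. Standing square, its centre is at x = +5, y = +81, z = +58 mm in the rack's frame.
- panel2: Black-faced wooden cabinet panel, bare wood edges, 160 (x) x 18 (y) x 100 (z) mm, 0.2 kg, loose; the one second from the backstop. Origin at its centre; x along its width, y through its thickness, z up when upright. Starts leaning 20 degrees, top towards the backstop, foot slipped out. Standing square, its centre is at x = +5, y = +63, z = +58 mm in the rack's frame.
- panel3: Black-faced wooden cabinet panel, bare wood edges, 160 (x) x 18 (y) x 100 (z) mm, 0.2 kg, loose; the one third from the backstop. Origin at its centre; x along its width, y through its thickness, z up when upright. Starts leaning 20 degrees, top towards the backstop, foot slipped out. Standing square, its centre is at x = +5, y = +45, z = +58 mm in the rack's frame.
- panel4: Black-faced wooden cabinet panel, bare wood edges, 160 (x) x 18 (y) x 100 (z) mm, 0.2 kg, loose; the one outermost, on the keeper's side. Origin at its centre; x along its width, y through its thickness, z up when upright. Starts leaning 20 degrees, top towards the backstop, foot slipped out. Standing square, its centre is at x = +5, y = +27, z = +58 mm in the rack's frame.
- carton: Bystander: open cardboard box 150 x 200 x 110 mm. Origin at the middle of its underside.
- bottle: Bystander: clear plastic bottle, 66 mm diameter, 190 mm tall, standing. Origin at the middle of its underside.
- tape: Bystander: grey roll of tape lying flat, 104 mm diameter, 48 mm high. Origin at the middle of its underside.
- driver: Bystander: screwdriver 200 mm long, lying. Origin at the centre underneath, long axis x.
Things that resemble listed ones, but are neither listed nor needed, are in the scene too. What is shaped like the panel3 but pink or yellow is not meant.

How it is judged:
At the end, for the whole second after the job is handed in: All four panels stand on the rack's base within 2.3 degrees of upright and 2 degrees of square to the rack, closed up against the backstop within 5 mm, each with its end within 4 mm of the side fence; the keeper is within 5 mm of the row's foot (joint above 0.083); panels at rest (angle between each of panel1, panel2, panel3, panel4's own z axis and vertical below 0.04 rad and angle between the x axis of each of panel1, panel2, panel3, panel4 and the x axis of rack, either way round below 0.035 rad and x of panel1 in the frame of rack between 0.001 and 0.008 m and y of panel1 in the frame of rack above 0.076 m and z of each of panel1, panel2, panel3, panel4 in the frame of rack below 0.062 m and linear speed of each of panel1, panel2, panel3, panel4 below 0.01 m/s and x of panel2 in the frame of rack between 0.001 and 0.008 m and y of panel2 in the frame of rack above 0.058 m and x of panel3 in the frame of rack between 0.001 and 0.008 m and y of panel3 in the frame of rack above 0.04 m and x of panel4 in the frame of rack between 0.001 and 0.008 m and y of panel4 in the frame of rack above 0.022 m and value of joint keeper above 0.083 m); the robot touches nothing.
It fails at once if the carton is moved more than 30 mm (distance of carton from where it was at the start of the episode above 0.03 m).
It fails at once if the bottle is moved more than 30 mm (distance of bottle from where it was at the start of the episode above 0.03 m).
It fails at once if the tape is moved more than 30 mm (distance of tape from where it was at the start of the episode above 0.03 m).
It fails at once if the driver is moved more than 30 mm (distance of driver from where it was at the start of the episode above 0.03 m).
It also fails if it takes over 51 s, if anything falls off the work surface, if the arm or the gripper's body presses on something with over 40 N, if the wrist force passes 120 N, or if a joint passes its speed limit or range.

## Working session

There is one attempt and no reset: what is moved stays moved. The work goes in short steps, Python scripts to look and compute and a tool call to move; the robot and the scene stay as the last step left them, time stands still between calls to the robot, and variables do not carry over. Pictures are saved under pics/ and viewed, at most 10 in all, crops included, and the job is handed in when it is done.

Besides the shell and the picture viewer there is one more tool, called after "Call:" as name([rows], argument=value, ...), one row to a line, values as JSON. move_arm: Moves the arm, as the interface text tells. Its arguments: {"type":"object","properties":{"targets":{"type":"array"},"grip_force":{"type":"number"}},"required":["targets"]}

```bash
mkdir -p pics
cat > h.py <<'E'
import numpy as np,cv2
from station import ctrl
from scipy.spatial.transform import Rotation as R
def world(cam,d):
    p=ctrl.camera_params(cam);K=p["intrinsics"];v,u=np.mgrid[:480,:640]
    c=np.stack([(u-K[0][2])/K[0][0]*d,(v-K[1][2])/K[1][1]*d,d],-1)
    Rm=cv2.Rodrigues(np.array(p["rvec"],float))[0]
    return (c-np.ravel(p["tvec"]))@Rm
E
python3 - <<'E'
from h import *
o=ctrl.get_obs();print(o["time_s"],o["ee_pos"],o["eef_rot"])
ims=[]
for c in ["scene","top"]:
    im,d=ctrl.camera(c);cv2.imwrite(f"pics/{c}0.png",im[...,::-1]);W=world(c,d);np.save(c+"W.npy",W);print(c)
    for t in ["rack","backstop","fence","keeper_tab"]:
        for r in ctrl.tip_of(c,t)[:2]:
            u,v=np.round(r["point"]).astype(int);print(t,round(r["score"],2),u,v,W[min(v,479),min(u,639)].round(3))
    for t in ["panel1","keeper","carton","bottle","tape","driver"]:
        for r in ctrl.cut_out(c,t)[:5]:
            u,v=np.round(r["point"]).astype(int);P=W[r["region"]&(d>0)];print(t,round(r["score"],2),u,v,np.median(P,0).round(3),P.min(0).round(3),P.max(0).round(3))
E
```

```text
0.0 [ 0.20991553 -0.50804432  0.18775695] [-3.14036283e+00 -4.25066042e-05  3.91816022e-01]
scene
rack 0.69 317 285 [0.654 0.039 0.078]
backstop 0.69 354 255 [0.56  0.088 0.106]
fence 0.93 310 294 [0.674 0.032 0.066]
keeper_tab 0.76 270 248 [ 0.604 -0.1    0.093]
keeper_tab 0.28 242 200 [ 0.409 -0.286  0.032]
panel1 0.9 323 262 [0.597 0.026 0.102] [ 0.495 -0.02   0.005] [0.666 0.049 0.112]
panel1 0.9 317 206 [ 0.335 -0.106  0.017] [ 0.247 -0.2   -0.006] [ 0.388 -0.026  0.026]
panel1 0.81 332 263 [0.606 0.05  0.104] [0.492 0.032 0.051] [0.657 0.069 0.111]
panel1 0.61 342 264 [0.6   0.069 0.104] [0.49  0.049 0.054] [0.655 0.084 0.112]
panel1 0.6 429 281 [0.489 0.253 0.018] [ 0.371  0.165 -0.005] [0.573 0.334 0.024]
keeper 0.79 279 267 [ 0.612 -0.077  0.045] [ 0.541 -0.102  0.008] [ 0.653 -0.039  0.101]
carton 0.55 158 210 [ 0.562 -0.454  0.062] [ 0.46  -0.655 -0.003] [ 0.655 -0.334  0.116]
carton 0.3 321 263 [0.598 0.026 0.103] [ 0.495 -0.02   0.02 ] [0.659 0.047 0.112]
tape 0.65 238 189 [ 0.373 -0.313  0.032] [ 0.251 -0.406 -0.005] [ 0.422 -0.26   0.057]
driver 0.7 300 348 [0.786 0.05
[... 707 characters left out ...]
0.65  0.086 0.115]
panel1 0.7 322 231 [0.575 0.013 0.088] [ 0.495 -0.024  0.006] [0.669 0.048 0.115]
panel1 0.69 307 233 [0.565 0.046 0.104] [ 0.49  -0.002  0.002] [0.65  0.066 0.114]
keeper 0.83 352 224 [ 0.594 -0.072  0.031] [ 0.541 -0.11   0.007] [ 0.645 -0.042  0.101]
keeper 0.24 348 226 [ 0.587 -0.057  0.009] [ 0.466 -0.154 -0.006] [0.702 0.141 0.124]
carton 0.89 502 232 [ 0.56  -0.471  0.008] [ 0.46  -0.607 -0.006] [ 0.648 -0.337  0.119]
bottle 0.97 166 233 [0.577 0.4   0.125] [ 0.551  0.38  -0.006] [0.615 0.466 0.196]
tape 0.94 460 315 [ 0.365 -0.318  0.046] [ 0.315 -0.382 -0.009] [ 0.418 -0.262  0.056]
driver 0.88 307 161 [0.779 0.055 0.021] [ 0.759 -0.005 -0.003] [0.805 0.189 0.031]
```

View pics/scene0.png

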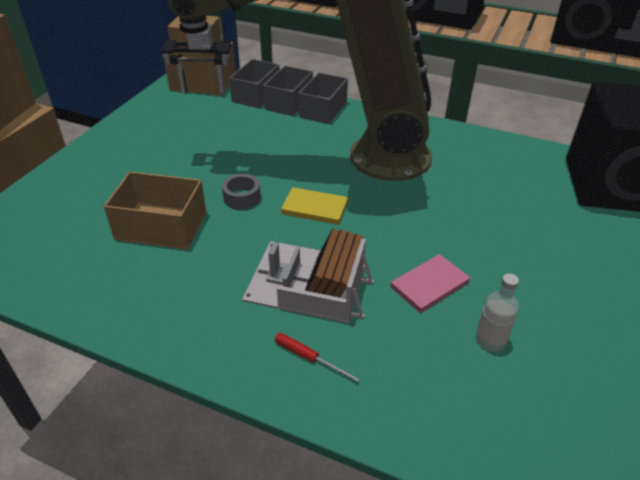

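View pics/top0.png

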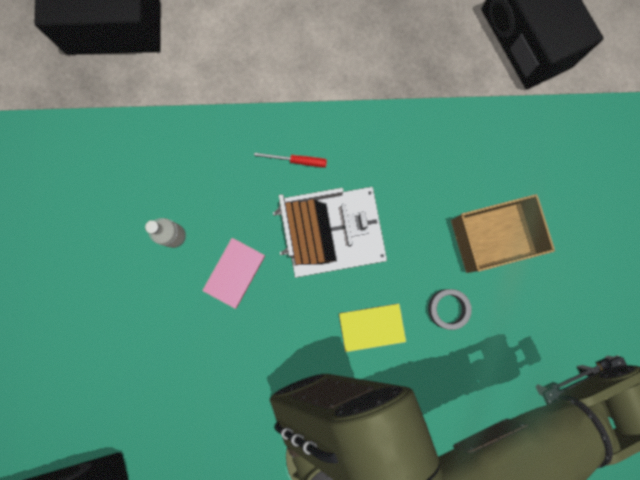

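Run:
```python
from h import *
W=np.load("topW.npy").reshape(-1,3)
def fit(P):
    c=np.median(P,0);_,_,V=np.linalg.svd(P[:,:2]-P[:,:2].mean(0));return len(P),P.mean(0).round(4),np.degrees(np.arctan2(V[0,1],V[0,0])).round(2),P.min(0).round(3),P.max(0).round(3)
s=lambda x0,x1,y0,y1,z0,z1:W[(W[:,0]>x0)&(W[:,0]<x1)&(W[:,1]>y0)&(W[:,1]<y1)&(W[:,2]>z0)&(W[:,2]<z1)]
print("back",fit(s(.45,.72,.05,.15,.115,.125)))
print("fence",fit(s(.655,.72,-.1,.12,.060,.074)))
print("tab",fit(s(.55,.65,-.13,-.07,.09,.1)))
print("face",fit(s(.5,.7,-.07,-.03,.054,.066)))
print("base",fit(s(.4,.75,-.2,.0,.005,.012)))
for x0 in np.arange(.49,.67,.02):
    p=s(x0,x0+.02,-.05,.1,.09,.12);print(x0.round(2),p[:,1].min().round(3),p[:,1].max().round(3))
```

```text
back (212, array([0.5867, 0.1017, 0.1183]), np.float64(-171.33), array([0.512, 0.064, 0.115]), array([0.664, 0.117, 0.124]))
fence (242, array([0.6728, 0.032 , 0.0672]), np.float64(-81.4), array([ 0.656, -0.044,  0.06 ]), array([0.689, 0.109, 0.074]))
tab (83, array([ 0.6011, -0.0943,  0.0942]), np.float64(-171.58), array([ 0.582, -0.103,  0.09 ]), array([ 0.622, -0.086,  0.1  ]))
face (178, array([ 0.6013, -0.0515,  0.0597]), np.float64(-170.98), array([ 0.541, -0.065,  0.054]), array([ 0.689, -0.031,  0.065]))
base (2494, array([ 0.5813, -0.0819,  0.0081]), np.float64(-179.5), array([ 0.402, -0.199,  0.005]), array([ 0.749, -0.002,  0.012]))
0.49 0.003 0.084
0.51 0.005 0.098
0.53 0.008 0.1
0.55 0.01 0.099
0.57 0.014 0.099
0.59 0.016 0.1
0.61 0.021 0.099
0.63 0.023 0.099
0.65 0.027 0.048Traceback (most recent call last):
  File "<stdin>", line 12, in <module>
    return umr_minimum(a, axis, None, out, keepdims, initial, where)
ValueError: zero-size array to reduction operation minimum which has no identity
```

The scene picture shows the rack at about (315,280): four brown-edged leaning panels at (337,262), with the keeper and its tab at (275,262). The top picture shows the same rack at (330,232). The yellow (315,205) and pink (430,282) plates lie on the bench, so they are decoys. The four panels in the rack are the ones meant. I'll refine the rack pose and take the confirming crop.

Run:
```python
from h import *
im=cv2.imread("pics/top0.png");cv2.imwrite("pics/crop0.png",cv2.resize(im[180:285,265:395],None,fx=5,fy=5,interpolation=2))
for cam in ["top","scene"]:
    W=np.load(cam+"W.npy").reshape(-1,3);a=np.radians(8.6)
    O=np.array([.5836,.0214]);x=np.array([np.cos(a),np.sin(a)]);y=np.array([-x[1],x[0]])
    D=W[:,:2]-O;r=np.c_[D@x,D@y,W[:,2]]*1000
    def s(n,x0,x1,y0,y1,z0,z1):
        p=r[(r[:,0]>x0)&(r[:,0]<x1)&(r[:,1]>y0)&(r[:,1]<y1)&(r[:,2]>z0)&(r[:,2]<z1)]
        if len(p)>5: print(cam,n,len(p),np.percentile(p,[2,50,98],axis=0).round(0).tolist())
    s("back",-80,110,60,130,115.5,123);s("fenceL",70,110,-90,-20,60,74);s("fence",70,110,-90,40,60,74)
    s("tab",-40,40,-140,-80,88,100);s("face",-70,70,-85,-50,55,65)
    s("base",-140,-60,-180,-20,5,12);s("base2",-100,80,-180,-120,5,12)
    s("base3",-140,140,-180,-90,5,12)
```

```text
top back 195 [[-57.0, 74.0, 116.0], [16.0, 79.0, 118.0], [91.0, 84.0, 123.0]]
top fenceL 93 [[85.0, -79.0, 62.0], [89.0, -51.0, 67.0], [95.0, -21.0, 72.0]]
top fence 187 [[85.0, -78.0, 61.0], [90.0, -19.0, 67.0], [96.0, 36.0, 73.0]]
top tab 86 [[-19.0, -124.0, 90.0], [-1.0, -117.0, 94.0], [19.0, -110.0, 99.0]]
top face 156 [[-53.0, -80.0, 56.0], [0.0, -75.0, 59.0], [53.0, -70.0, 64.0]]
top base 744 [[-126.0, -163.0, 5.0], [-87.0, -95.0, 8.0], [-61.0, -26.0, 12.0]]
top base2 755 [[-97.0, -167.0, 5.0], [-20.0, -145.0, 8.0], [76.0, -121.0, 12.0]]
top base3 1339 [[-108.0, -165.0, 5.0], [-24.0, -134.0, 8.0], [93.0, -92.0, 12.0]]
scene back 214 [[-56.0, 76.0, 116.0], [23.0, 81.0, 118.0], [93.0, 85.0, 122.0]]
scene fenceL 145 [[85.0, -78.0, 60.0], [93.0, -49.0, 67.0], [98.0, -21.0, 70.0]]
scene fence 375 [[71.0, -76.0, 60.0], [91.0, -7.0, 67.0], [97.0, 38.0, 73.0]]
scene tab 90 [[-20.0, -123.0, 88.0], [2.0, -115.0, 94.0], [22.0, -109.0, 99.0]]
scene face 163 [[-51.0, -79.0, 56.0], [8.0, -73.0, 59.0], [56.0, -69.0, 63.0]]
scene base 444 [[-111.0, -163.0, 5.0], [-87.0, -97.0, 8.0], [-61.0, -37.0, 12.0]]
scene base2 624 [[-96.0, -164.0, 5.0], [23.0, -147.0, 8.0], [78.0, -121.0, 11.0]]
scene base3 1155 [[-106.0, -164.0, 5.0], [33.0, -133.0, 8.0], [95.0, -95.0, 11.0]]
```

View pics/crop0.png

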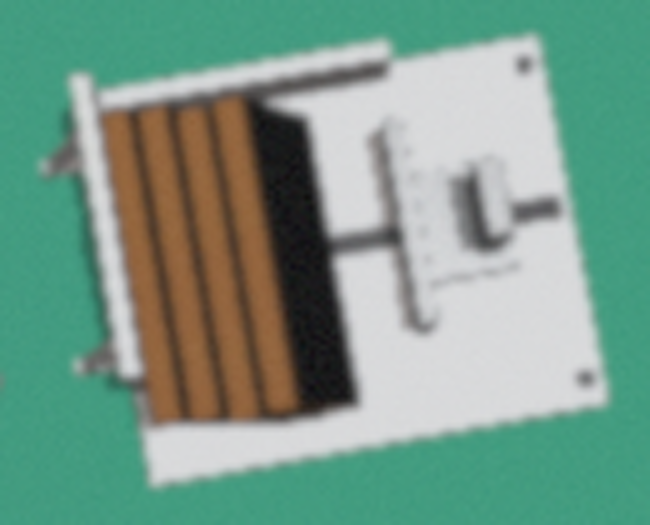

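The crop shows the four brown-edged panels at (110–350, 100–420), leaning, with gaps to the fence at the top. The keeper face is at (405,230) and the tab at (490,205). Fence end, base edge and backstop all put the keeper joint at about 0.014, with the rack origin at (0.586, 0.007) and yaw 8.6°. I'll move above the tab.

Call:
move_arm([
  [-0.36,2.6,-1.16,0,0,0,0.06],
  [-0.36,5.2,-2.33,0,0,0,0.12],
  [-0.36,7.8,-3.5,0,0,0,0.18],
  [-0.36,10.39,-4.66,0,0,0,0.242],
  [-0.36,10.39,-4.66,0,0,0,0.242],
  [-0.36,10.39,-4.66,0,0,0,0.242],
  [-0.36,10.39,-4.66,0,0,0,0.242],
  [-0.36,10.39,-4.66,0,0,0,0.242],
  [-0.36,10.39,-4.66,0,0,0,0.242],
  [-0.36,10.39,-4.66,0,0,0,0.242],
  [-0.36,10.39,-4.66,0,0,0,0.242],
  [-0.36,10.39,-4.66,0,0,0,0.242],
])

```text
time_s: 2.3
ee_pos: [0.6031, -0.0912, 0.1879]
eef_rot: [-3.141, -0.0, 0.153]
force: [-1.1, -0.7, -0.5]
grip_width: 0.03
grip_force: 0.0
```

```bash
cat >> h.py <<'E'
def wrist(save=None):
    o=ctrl.get_obs();im,d=ctrl.camera("wrist");p=ctrl.camera_params("wrist");K=p["intrinsics"];T=np.array(p["T_tool_cam"])
    v,u=np.mgrid[:480,:640];c=np.stack([(u-K[0][2])/K[0][0]*d,(v-K[1][2])/K[1][1]*d,d],-1)
    t=c@T[:3,:3].T+T[:3,3];w=t@R.from_euler("xyz",o["eef_rot"]).as_matrix().T+o["ee_pos"]
    w[d<=0]=np.nan
    if save: cv2.imwrite(save,im[...,::-1])
    return o,im,d,w
A=np.radians(8.6);RX=np.array([np.cos(A),np.sin(A)]);RY=np.array([-RX[1],RX[0]]);RO=np.array([.5858,.0071])
def rack(w): D=w[...,:2]-RO;return np.stack([D@RX,D@RY,w[...,2]],-1)*1000
def sel(r,n,x0,x1,y0,y1,z0,z1):
    p=r.reshape(-1,3);p=p[(p[:,0]>x0)&(p[:,0]<x1)&(p[:,1]>y0)&(p[:,1]<y1)&(p[:,2]>z0)&(p[:,2]<z1)]
    if len(p)>5: print(n,len(p),np.percentile(p,[2,50,98],axis=0).round(1).tolist())
    return p
E
python3 - <<'E'
from h import *
o,im,d,w=wrist("pics/w1.png");r=rack(w);print(rack(o["ee_pos"]))
sel(r,"tab",-40,40,-130,-80,88,100);sel(r,"face",-70,70,-90,-40,54,65);sel(r,"back",-80,110,70,130,114,123);sel(r,"fence",70,110,-90,40,60,74)
b=sel(r,"base",-140,140,-180,-100,4,12)
for n,q in [("face",sel(r,"",-50,50,-90,-40,57,62)),("back",sel(r,"",-55,55,80,130,116,121))]:
    if len(q)>20: print(n,np.degrees(np.polyfit(q[:,0],q[:,1],1)[0]))
E
```

```text
[  2.37355287 -99.75219862 187.91639803]
tab 797 [[-17.4, -109.0, 91.4], [2.1, -102.4, 93.8], [20.7, -95.8, 95.3]]
face 1238 [[-43.1, -65.4, 56.3], [8.5, -60.6, 58.8], [54.1, -55.6, 60.3]]
back 3128 [[-54.7, 88.5, 114.3], [27.7, 92.9, 116.8], [93.3, 98.6, 118.3]]
fence 1640 [[71.9, -64.8, 62.0], [90.6, -11.6, 67.0], [95.3, 38.7, 68.9]]
base 7445 [[-101.6, -149.7, 5.3], [19.3, -126.7, 6.9], [93.6, -101.6, 8.7]]
 1113 [[-43.1, -65.3, 57.4], [5.4, -60.5, 58.8], [48.8, -55.6, 60.3]]
 1681 [[-52.6, 88.6, 116.1], [4.9, 93.5, 117.0], [53.4, 98.5, 118.3]]
face -0.05501277904967955
back 0.03079711562939084
```

View pics/w1.png

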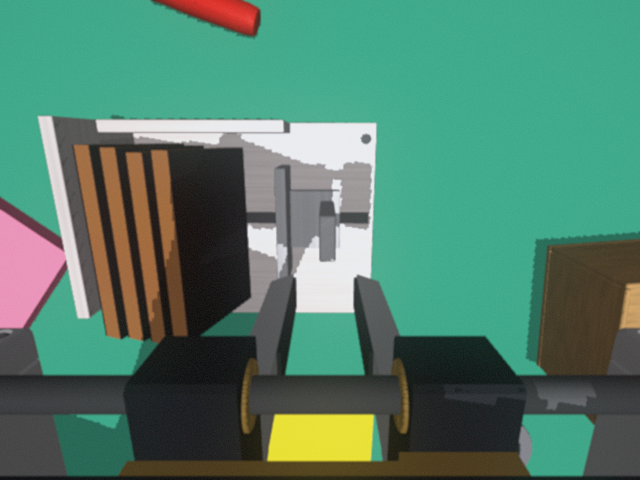

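The wrist view shows the tab at (328,230), between the fingers in rack y. The keeper face is at (283,220) and the leaning panels at (75–250,145–340). The rack pose holds to within about 1 mm. I'll go down and pinch the tab.

Call:
move_arm([
  [-0.36,-0.02,0.05,0.8,0,0,0.003],
  [-0.36,-0.02,0.05,1.6,0,0,0.003],
  [-0.36,-0.02,0.05,2.0,0,0,0.003],
  [-0.36,-0.02,0.05,2.4,0,0,0.003],
  [-0.36,-0.02,0.05,2.4,0,0,0.003],
  [-0.8,-0.02,0.05,2.4,0,0,0.003],
  [-0.8,-0.02,0.05,2.4,0,0,0.003],
  [-0.8,-0.02,0.05,2.4,0,0,0.003],
  [-0.8,-0.02,0.05,2.4,0,0,0.003],
], grip_force=20)

```text
time_s: 3.25
ee_pos: [0.601, -0.0972, 0.0696]
eef_rot: [3.141, -0.002, 0.147]
force: [-2.7, 3.2, 6.3]
grip_width: 0.0136
grip_force: 20.0
```

Call:
move_arm([
  [-0.8,0,-0.1,0,0,0,0],
  [-0.8,0,-0.2,0,0,0,0],
  [-0.8,0,-0.3,0,0,0,0],
  [-0.8,0,-0.4,0,0,0,0],
  [-0.8,0,-0.48,0,0,0,0],
  [-0.8,0,-0.56,0,0,0,0],
  [-0.8,0,-0.64,0,0,0,0],
  [-0.8,0,-0.72,0,0,0,0],
  [-0.8,0,-0.8,0,0,0,0],
])

```text
time_s: 4.15
ee_pos: [0.5952, -0.0584, 0.0696]
eef_rot: [3.14, -0.002, 0.147]
force: [-1.8, -3.8, 6.4]
grip_width: 0.0137
grip_force: 20.0
```

Run:
```python
from h import *
o,im,d,w=wrist("pics/w2.png");r=rack(w);print(rack(o["ee_pos"]),o["force"])
sel(r,"face",-70,70,-70,40,57,61)
```

```text
[ -0.53265157 -66.14583916  69.60165431] [-1.76109673 -3.80341451  6.44206738]
face 3507 [[-39.4, -29.8, 57.2], [13.7, -23.5, 58.9], [61.9, -1.9, 60.7]]
```

View pics/w2.png

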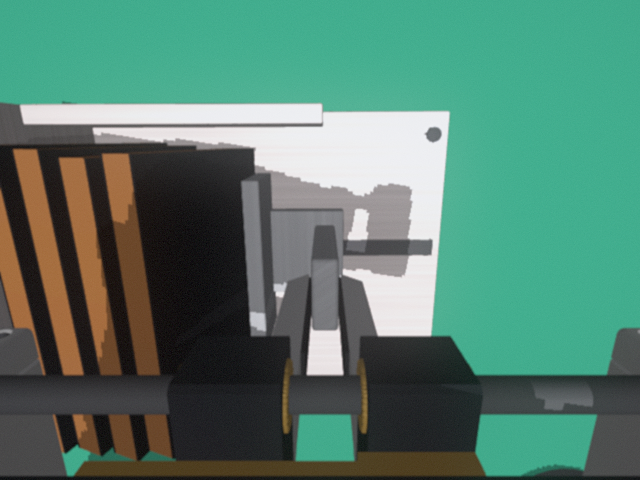

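The keeper face at (258,250) is just touching panel 4's foot, and the tab is held at (325,280). I'll push on slowly.

Call:
move_arm([
  [-0.8,0,-0.06,0,0,0,0],
  [-0.8,0,-0.12,0,0,0,0],
  [-0.8,0,-0.18,0,0,0,0],
  [-0.8,0,-0.24,0,0,0,0],
  [-0.8,0,-0.3,0,0,0,0],
])

```text
time_s: 4.7
ee_pos: [0.5931, -0.0443, 0.0696]
eef_rot: [3.139, -0.002, 0.146]
force: [-1.7, -7.7, 4.2]
grip_width: 0.0135
grip_force: 20.0
```

Call:
move_arm([
  [-0.8,0,-0.06,0,0,0,0],
  [-0.8,0,-0.12,0,0,0,0],
  [-0.8,0,-0.18,0,0,0,0],
  [-0.8,0,-0.2,0,0,0,0],
])

```text
time_s: 5.1
ee_pos: [0.5915, -0.0341, 0.0696]
eef_rot: [3.139, -0.001, 0.147]
force: [-3.2, -8.1, 6.3]
grip_width: 0.0135
grip_force: 20.0
```

Call:
move_arm([
  [-0.8,0,-0.05,0,0,0,0],
  [-0.8,0,-0.1,0,0,0,0],
  [-0.8,0,-0.15,0,0,0,0],
  [-0.8,0,-0.19,0,0,0,0],
  [-0.8,0,-0.19,0,0,0,0],
])

```text
time_s: 5.6
ee_pos: [0.5901, -0.0245, 0.0696]
eef_rot: [3.14, -0.001, 0.147]
force: [-3.9, -5.4, 6.9]
grip_width: 0.0133
grip_force: 20.0
```

Run:
```python
from h import *
o=ctrl.get_obs();print(rack(o["ee_pos"])[1]+117,o["force"])
im,d=ctrl.camera("scene");cv2.imwrite("pics/s3.png",cv2.resize(im[200:340,230:400,::-1],None,fx=4.2,fy=4.2,interpolation=2))
r=rack(world("scene",d))
for y in range(-20,100,5): sel(r,y,-90,70,y,y+5,99,112)
```

```text
85.08723362746304 [-3.92458722 -5.3577998   6.93573836]
-20 8 [[3.6, -19.0, 100.1], [8.0, -17.4, 104.3], [11.6, -15.3, 110.8]]
-15 14 [[-6.5, -14.8, 100.0], [2.9, -13.3, 106.2], [14.5, -12.4, 111.3]]
15 49 [[-64.3, 17.3, 103.9], [7.5, 18.7, 107.5], [64.9, 19.9, 111.5]]
20 87 [[-48.3, 20.0, 104.3], [13.2, 22.8, 107.9], [68.2, 24.9, 110.9]]
25 85 [[-48.0, 25.2, 103.9], [12.7, 28.0, 108.0], [64.6, 29.9, 111.0]]
30 98 [[-86.4, 30.3, 102.7], [-4.2, 32.7, 107.8], [67.9, 34.9, 110.6]]
35 109 [[-81.7, 35.2, 105.0], [-0.7, 37.5, 108.3], [68.4, 39.8, 111.1]]
40 117 [[-85.3, 40.2, 102.5], [-5.6, 42.5, 108.0], [68.8, 44.9, 111.5]]
45 104 [[-85.4, 45.3, 104.2], [2.2, 47.5, 108.1], [69.2, 49.8, 111.0]]
50 110 [[-82.3, 50.1, 103.2], [-2.3, 52.5, 108.0], [67.3, 54.9, 111.0]]
55 109 [[-83.5, 55.2, 105.2], [-4.7, 57.4, 108.3], [68.1, 59.9, 111.0]]
60 100 [[-82.0, 60.1, 104.4], [-4.3, 62.4, 108.2], [67.3, 64.9, 111.4]]
65 113 [[-84.5, 65.1, 104.4], [-4.2, 67.5, 107.8], [67.7, 69.8, 111.4]]
70 105 [[-78.8, 70.2, 104.4], [-2.8, 72.5, 108.5], [65.6, 74.9, 111.3]]
75 110 [[-80.8, 75.1, 104.7], [-2.8, 77.2, 108.0], [65.8, 79.7, 111.6]]
80 99 [[-79.5, 80.0, 104.5], [-2.9, 82.6, 108.1], [67.1, 84.7, 111.3]]
85 76 [[-82.5, 85.1, 104.0], [-5.1, 86.6, 108.2], [65.2, 88.9, 111.4]]
95 32 [[-44.2, 99.1, 99.2], [7.5, 99.5, 105.8], [68.6, 99.9, 110.7]]
```

View pics/s3.png

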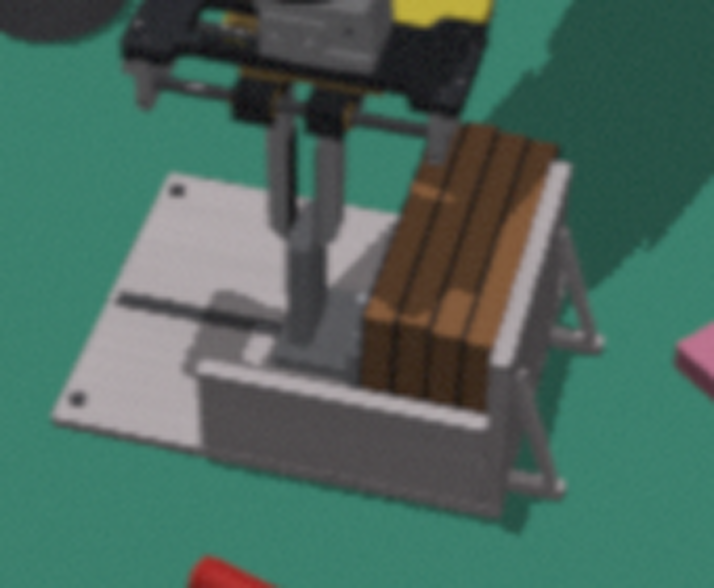

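The row at (460,260) is nearly upright and closed up on the backstop, and the far ends overhang on the −x side. I'll release, lift, and go to the open end.

Call:
move_arm([
  [-0.42,0,0,0,0,0,0],
  [-0.42,0,0,0,0,0,0],
  [-0.42,0,0,0,0,0,0],
  [-0.42,0,0,-0.8,0,0,0],
  [-0.42,0,0,-1.6,0,0,0],
  [-0.42,0,0,-2.4,0,0,0],
  [-0.5,-0.8,-0.6,-2.4,0,0,0],
  [-0.5,-1.6,-1.2,-2.4,0,0,0],
  [-0.5,-2.4,-1.72,-2.4,0,0,0],
  [-0.5,-2.4,-1.72,-2.4,0,0,0],
  [-0.5,-2.4,-1.72,-2.4,0,0,0],
])

```text
time_s: 6.75
ee_pos: [0.4584, 0.0443, 0.189]
eef_rot: [3.141, -0.002, 0.148]
force: [-0.3, -0.2, -0.2]
grip_width: 0.0236
grip_force: 0.0
```

Run:
```python
from h import *
o,im,d,w=wrist("pics/w4.png");r=rack(w);print(rack(o["ee_pos"]),o["eef_rot"],o["force"])
sel(r,"back",-80,110,84,130,114,123)
for y in (27,45,63,81):
  sel(r,"p%d"%y,-100,85,y-5,y+5,103,112)
```

```text
[-120.36216038   55.85548836  189.02498349] [ 3.14137480e+00 -1.57385077e-03  1.47804063e-01] [-0.33126776 -0.21172685 -0.16484194]
back 2464 [[-56.6, 89.1, 115.1], [-3.0, 93.8, 117.0], [42.6, 98.8, 118.6]]
p27 2825 [[-84.1, 22.2, 105.7], [-12.9, 27.0, 107.2], [45.2, 31.8, 108.7]]
p45 2845 [[-85.6, 40.2, 105.7], [-12.8, 45.0, 107.2], [45.3, 49.8, 108.7]]
p63 2785 [[-82.5, 58.2, 105.7], [-12.1, 63.0, 107.2], [45.2, 67.8, 108.7]]
p81 2734 [[-80.2, 76.2, 105.7], [-11.4, 81.0, 107.2], [45.4, 85.8, 108.8]]
```

View pics/w4.png

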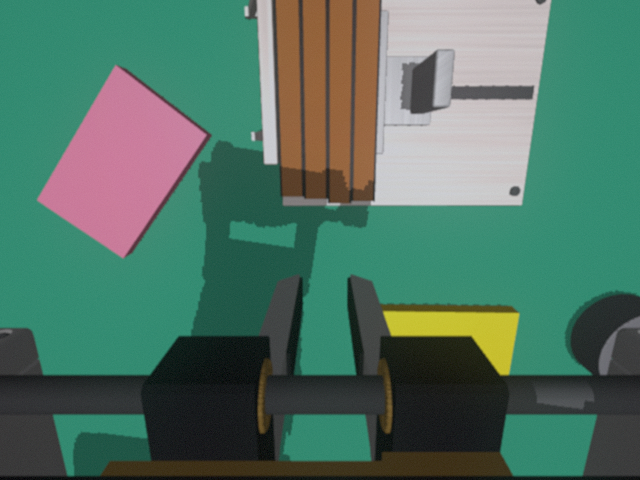

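The row is upright, with its four ends at (290–375,203), overhanging by about 5–11 mm. I'll go down and push the ends toward the fence.

Call:
move_arm([
  [-0.5,0,0.04,0.8,0,0,0],
  [-0.5,0,0.04,1.6,0,0,0],
  [-0.5,0,0.04,2.45,0,0,0],
  [-0.5,0,0.04,2.45,0,0,0],
  [-0.5,0.2,0.04,2.45,0,0,0],
  [-0.5,0.36,0.04,2.45,0,0,0],
  [-0.5,0.44,0.04,2.45,0,0,0],
  [-0.5,0.5,0.04,2.45,0,0,0],
  [-0.5,0.56,0.04,2.45,0,0,0],
  [-0.5,0.6,0.04,2.45,0,0,0],
])

```text
time_s: 7.8
ee_pos: [0.4885, 0.0464, 0.0665]
eef_rot: [3.141, -0.0, 0.147]
force: [-5.9, -2.2, 2.5]
grip_width: 0.0233
grip_force: 2.8
```

Call:
move_arm([
  [-0.5,0.03,0,0,0,0,0],
  [-0.5,0.06,0,0,0,0,0],
  [-0.5,0.09,0,0,0,0,0],
  [-0.5,0.09,0,0,0,0,0],
])

```text
time_s: 8.2
ee_pos: [0.493, 0.0471, 0.0664]
eef_rot: [-3.142, -0.0, 0.147]
force: [-3.6, -1.2, 2.7]
grip_width: 0.0238
grip_force: 2.0
```

Call:
move_arm([
  [-0.5,0.02,0,0,0,0,0],
  [-0.5,0.04,0,0,0,0,0],
  [-0.5,0.04,0,0,0,0,0],
])

```text
time_s: 8.5
ee_pos: [0.4942, 0.0473, 0.0663]
eef_rot: [-3.142, 0.001, 0.147]
force: [-9.8, -1.2, 6.2]
grip_width: 0.0236
grip_force: 5.1
```

Call:
move_arm([
  [-0.5,0.01,0,0,0,0,0],
  [-0.5,0.02,0,0,0,0,0],
  [-0.5,0.02,0,0,0,0,0],
])

```text
time_s: 8.8
ee_pos: [0.4942, 0.0473, 0.0663]
eef_rot: [-3.142, 0.004, 0.147]
force: [-18.6, -3.2, 13.6]
grip_width: 0.0236
grip_force: 9.4
```

Call:
move_arm([
  [-0.5,-0.3,0,0,0,0,0],
  [-0.5,-0.3,0,-0.8,0,0,0],
  [-0.5,-0.3,0,-1.6,0,0,0],
  [-0.45,-0.3,0,-2.45,0,0,0],
  [-0.4,0.35,0.6,-2.45,0,0,0],
  [-0.4,1.0,1.2,-2.45,0,0,0],
  [-0.4,1.67,1.71,-2.45,0,0,0],
  [-0.4,1.67,1.71,-2.45,0,0,0],
  [-0.4,1.67,1.71,-2.45,0,0,0],
])

```text
time_s: 9.7
ee_pos: [0.591, -0.025, 0.1879]
eef_rot: [-3.141, 0.0, 0.146]
force: [-0.3, 0.8, 1.3]
grip_width: 0.0284
grip_force: 0.0
```

Run:
```python
from h import *
o,im,d,w=wrist("pics/w5.png");r=rack(w);print(rack(o["ee_pos"]),o["eef_rot"])
sel(r,"tab",-40,40,-60,-5,88,100);sel(r,"face",-56,56,0,30,57,61)
for y in (27,45,63,81): sel(r,"p%d"%y,-100,100,y-5,y+5,103,112)
```

```text
[  0.35093712 -32.53504469 187.92701485] [-3.14131332e+00  2.79669973e-04  1.46202757e-01]
tab 805 [[-17.7, -39.3, 90.9], [2.2, -32.7, 93.6], [20.7, -26.1, 95.3]]
face 1302 [[-47.0, 4.6, 57.3], [7.5, 9.6, 58.8], [54.1, 15.4, 60.5]]
p27 2524 [[-68.6, 22.2, 105.5], [15.8, 27.0, 106.9], [83.5, 31.8, 108.3]]
p45 2537 [[-70.1, 40.2, 105.6], [15.2, 45.0, 106.9], [83.6, 49.8, 108.3]]
p63 2539 [[-70.1, 58.2, 105.5], [14.9, 63.0, 106.9], [83.0, 67.8, 108.3]]
p81 2524 [[-70.1, 76.2, 105.5], [14.3, 81.0, 106.9], [83.0, 85.8, 108.3]]
```

Call:
move_arm([
  [-0.4,0,0,0.8,0,0,0],
  [-0.4,0,0,1.6,0,0,0],
  [-0.4,0,0,2.0,0,0,0],
  [-0.4,0,0,2.37,0,0,0],
  [-0.4,0,0,2.37,0,0,0],
  [-0.8,0,0,2.37,0,0,0],
  [-0.8,0,0,2.37,0,0,0],
  [-0.8,0,0,2.37,0,0,0],
  [-0.8,0,0,2.37,0,0,0],
])

```text
time_s: 10.65
ee_pos: [0.5915, -0.0247, 0.0715]
eef_rot: [3.141, -0.002, 0.147]
force: [-1.5, 1.5, 8.4]
grip_width: 0.0134
grip_force: 20.0
```

Call:
move_arm([
  [-0.8,0,-0.02,0,0,0,0],
  [-0.8,0,-0.04,0,0,0,0],
  [-0.8,0,-0.06,0,0,0,0],
  [-0.8,0,-0.06,0,0,0,0],
])

```text
time_s: 11.05
ee_pos: [0.5912, -0.0227, 0.0715]
eef_rot: [3.14, -0.002, 0.147]
force: [-1.1, -4.9, 6.8]
grip_width: 0.0135
grip_force: 20.0
```

Call:
move_arm([
  [-0.8,0,-0.02,0,0,0,0],
  [-0.8,0,-0.03,0,0,0,0],
  [-0.8,0,-0.03,0,0,0,0],
])

```text
time_s: 11.35
ee_pos: [0.591, -0.0218, 0.0715]
eef_rot: [3.139, -0.002, 0.147]
force: [-0.9, -8.1, 6.0]
grip_width: 0.0137
grip_force: 20.0
```

Call:
move_arm([
  [-0.8,0,-0.015,0,0,0,0],
  [-0.8,0,-0.03,0,0,0,0],
  [-0.8,0,-0.03,0,0,0,0],
])

```text
time_s: 11.65
ee_pos: [0.591, -0.0217, 0.0716]
eef_rot: [3.137, -0.003, 0.146]
force: [1.0, -17.1, 3.9]
grip_width: 0.0136
grip_force: 20.0
```

Stalled at joint ≈ 0.088, so it's snug. I'll release, lift, and view the ends.

Call:
move_arm([
  [-0.8,0,0.04,0,0,0,0],
  [-0.42,0,0.03,0,0,0,0],
  [-0.42,0,0.03,0,0,0,0],
  [-0.42,0,0.03,0,0,0,0],
  [-0.42,0,0.03,-0.8,0,0,0],
  [-0.42,0,0.03,-1.6,0,0,0],
  [-0.42,0,0.03,-2.4,0,0,0],
  [-0.5,-0.8,-0.6,-2.4,0,0,0],
  [-0.5,-1.6,-1.2,-2.4,0,0,0],
  [-0.5,-2.4,-1.67,-2.4,0,0,0],
  [-0.5,-2.4,-1.67,-2.4,0,0,0],
  [-0.5,-2.4,-1.67,-2.4,0,0,0],
])

```text
time_s: 12.85
ee_pos: [0.4591, 0.0465, 0.1906]
eef_rot: [3.141, -0.002, 0.148]
force: [0.7, -1.2, 0.3]
grip_width: 0.0238
grip_force: 0.0
```

Run:
```python
from h import *
o,im,d,w=wrist("pics/w6.png");r=rack(w);print(rack(o["ee_pos"]))
sel(r,"tab",-40,40,-60,-5,88,100);sel(r,"face",-56,56,0,30,57,61)
for y in (27,45,63,81): sel(r,"p%d"%y,-100,85,y-5,y+5,103,112)
sel(r,"row",-60,40,0,88,104,112)
```

```text
[-119.38650856   57.87890824  190.56908447]
tab 1172 [[-18.6, -36.2, 88.8], [1.1, -28.9, 93.8], [19.6, -22.8, 95.6]]
face 502 [[-51.3, 7.1, 57.5], [4.0, 8.7, 59.0], [53.6, 10.2, 60.4]]
p27 2584 [[-71.5, 22.2, 105.6], [-7.0, 27.0, 107.0], [46.9, 31.8, 108.5]]
p45 2582 [[-71.9, 40.2, 105.6], [-6.7, 45.0, 107.0], [46.9, 49.8, 108.6]]
p63 2606 [[-71.2, 58.1, 105.5], [-7.5, 62.9, 107.1], [46.9, 67.8, 108.5]]
p81 2583 [[-71.4, 76.2, 105.6], [-6.8, 81.0, 107.0], [46.8, 85.8, 108.6]]
row 14951 [[-57.8, 18.5, 105.6], [-6.2, 52.5, 107.1], [38.3, 86.6, 108.6]]
```

View pics/w6.png

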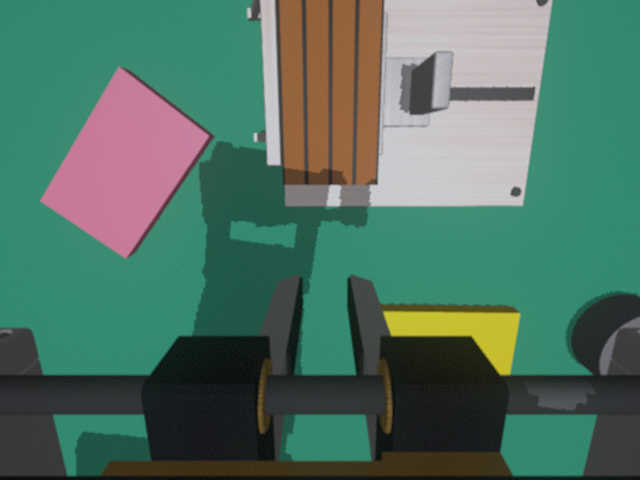

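The ends now form one straight line at (285–378,184), the row is upright and closed on the backstop, and the keeper is snug behind it. The arm is clear, so I'll hand in.

```bash
python3 -c "
from station import ctrl
print(ctrl.hand_in())"
```

```text
the job is handed in; nothing more can be done
None
```

The job is handed in: all four panels stand upright against the backstop and flush with the side fence, the keeper is snug at about 0.088 m, and nothing else on the bench was touched; it took about 13 s, and the hand-in gave no verdict.

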